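Photograph a finished miniature: key light, fill light, shutter

TASK

The painted figure on the terrain base is ready for its photograph. With light fingertip presses on the raised, white-dotted ends of the red rockers, switch on the black key light first and then the white fill light; once both are on, press the camera's shutter button right down and let it come back up. Touch gently and pick nothing up: camera, lamps, figures and the things around them must stay where they are.

Things in the scene. Friction and masses are not known exactly. Their poses are not given: they have to be found in the camera images.
- key_lamp: Key light: small photo lamp, BLACK foot, rectangular black head. Loose, 0.75 kg, left or right of the camera. Origin under the centre of its foot (150 mm along x, 90 along y, top 22 mm up). x points away from the robot (within 15 deg). Rocker pivot at x = -35 mm, 28 mm up, clear above; stem (11 mm) at x = +55; head at x = 70 to 155, up to 260 mm high.
- key_rocker (a joint): Switch of the black key light. V-faced red rocker, two halves 20 mm long, 26 wide. Starts off (0 to 0.04): half nearer the robot (white dot) raised 7 mm at its edge. 0.36 rad = fully on (counts from 0.27): that half level, 6 mm above the foot. Takes 2 to 3 N, stays where left; beyond 4.5 N the switch sinks up to 4 mm on a soft seat. A finger must not overlap the other half, which rises.
- key_on_end (a point): Middle of the dotted, raised half of this lamp's rocker, on its surface, 15 mm from the pivot towards the robot: the spot to press down, 5 mm of travel. Moves with the rocker.
- fill_lamp: Fill light: small photo lamp, WHITE foot, round white head. Loose, 0.75 kg, left or right of the camera. Origin under the centre of its foot (150 mm along x, 90 along y, top 22 mm up). x points away from the robot (within 15 deg). Rocker pivot at x = -35 mm, 28 mm up, clear above; stem (11 mm) at x = +55; head at x = 70 to 155, up to 260 mm high.
- fill_rocker (a joint): Switch of the white fill light. V-faced red rocker, two halves 20 mm long, 26 wide. Starts off (0 to 0.04): half nearer the robot (white dot) raised 7 mm at its edge. 0.36 rad = fully on (counts from 0.27): that half level, 6 mm above the foot. Takes 2 to 3 N, stays where left; beyond 4.5 N the switch sinks up to 4 mm on a soft seat. A finger must not overlap the other half, which rises.
- fill_on_end (a point): Middle of the dotted, raised half of this lamp's rocker, on its surface, 15 mm from the pivot towards the robot: the spot to press down, 5 mm of travel. Moves with the rocker.
- camera: Camera on a three-legged table tripod, loose, 0.8 kg, between the lamps, lens towards the figure (its x axis, away from the robot within 12 deg). Origin on the table under the tripod's centre. Body 120 mm wide (y) x 36, from 98 mm up; viewfinder hump in the middle 180 mm high; feet 92 mm from the centre. A hard or sideways push shifts it.
- shutter (a joint): The shutter button: 0 = up, 0.004 m = right down (counts from 0.003). Sprung: 1 N to start, 3.1 N at 0.003, 3.9 N right down; beyond 4.5 N its collar sinks up to 3 mm on a soft seat (3 N/mm), then rigid; it comes back up by itself.
- shutter_top (a point): Centre of the top face of the shutter button, round, silver, 16 mm across, on the camera's hand grip (x = 16, y = -45 mm from its origin, 165 mm up), 11 mm proud of the body. The viewfinder hump, 15 mm higher, begins 31 mm to its left. Moves with the button.
- hero: The painted figure to be photographed, red cloak, 78 mm tall on a round black base 40 mm across, loose on the fixed terrain base (150 x 280 mm, 12 mm thick, with a ruined wall and rocks up to 78 mm high) beyond the camera; origin under its base. Must not be moved.
- blue_figure: Bystander, loose; leave it where it stands. Painted figure with blue cloak and spear, 73 mm tall, base 34 mm across; origin under its base.
- grey_figure: Bystander, loose; leave it where it stands. Unpainted grey figure, 66 mm tall, base 34 mm across; origin under its base.
- red_pot: Bystander, loose; leave it where it stands. Red paint pot with white cap, 35 mm across, 50 mm high; origin under its centre; stands between robot and work.
- teal_pot: Bystander, loose; leave it where it stands. Teal paint pot with white cap, 35 mm across, 50 mm high; origin under its centre.
- lens_cap: Bystander, loose; leave it where it stands. Black lens cap, 62 mm across, 9 mm thick, lying between robot and work; origin under its centre.
Mind the look-alikes: they are no part of the job. There is more than one size of the fill_lamp; the one meant has the size given above.

How it is judged:
By the outcome, as a careful person would: the job done as asked, in the order asked, and still so for the second after the job is handed in, with the robot touching nothing.
It also fails if it takes over 64 s, if anything falls off the work surface, if the arm or the gripper's body presses on something with over 40 N, if the wrist force passes 120 N, or if a joint passes its speed limit or range.

ROBOT

A 6-joint arm with a two-finger parallel gripper is mounted at the origin on the work surface. World frame = base frame: x ahead of the robot, y to its left, z up, the work surface at z = 0. Lengths are in mm, angles in rad, forces in N, time in s.
With the tool pointing down it reaches from about 350 to 975 mm from the base axis. Payload 7.1 kg.
Tool frame: the origin (TCP) lies between the finger pads; the fingertips stand 19 mm ahead of it and the grasp point (between the pads) is the TCP; y points along the fingers, z is the direction in which the jaws open and shut, and the axes are right-handed (so a half turn about y gives the same grasp; the last joint's range is limited). The gripper opens to 88 mm and grips with 3 to 60 N. Pads are 20 mm wide; open, the fingers measure 115 mm over their backs; the gripper's body (75 mm by 178 mm) begins 61 mm behind the grasp point.
Start: joints at [-1.365, 0.423, 1.63, -0, 1.089, -0.019], TCP at [139.339, -609.253, 241.675] pointing down, gripper open.
Joint ranges: [-3, 3], [-0.9, 2.11], [0.09, 2.58], [-1.31, 4.45], [0.11, 2.69], [-2.54, 2.54]. Speed limits (rad/s): [2.39, 2.39, 3.01, 3.14, 3.14, 3.14].

INTERFACE

Orientations are given as a rotation vector (axis times angle).
In Python, from workcell import ctrl gives the robot as it stands.
- The arm moves only by the tool servo_tool, never from a script. Its argument "moves" is text: rows parted by semicolons, each of 6 numbers parted by spaces: the shift along the world's x, y, z in m, then the turn, a rotation vector about the world's x, y, z in degrees. A call has 1 to 8 rows; each row is the pose to reach, as a shift and turn from the pose commanded when the call began; what a row does not reach only later rows make up. A row lasts 1/8 s, in which the tool goes at most 62.5 mm and 10.7 degrees, less where a joint would pass 70% of its speed; a pose out of reach is approached as far as the arm can. A call with a gripper value outside its range is refused whole. "hand" is the closure in counts, from 0 (fully open) to 255 (shut), set as the call begins (left out, the last holds). The fingers move at their own pace and stop on an object; the grip force is fixed at half the most. Time passes only in rows, so rows that repeat a pose let the fingers close. It gives the time, the measured TCP pose, the force and the opening at its end, in the units of the state.
- ctrl.get_obs(): the state, without advancing time (a new reading comes with each control period).
- ctrl.get_image(name): name is "side" or "top" or "wrist"; returns a dict with "pixels" (420x560x3 uint8, red, green, blue), "depth" (420x560 float32, mm along the optical axis (not along the pixel's ray), 0 where there is no reading), "vertical_fov" (degrees; the focal length in pixels is half the picture's height over the tangent of half this angle, whatever the lens; pixels are square), "cx", "cy" (the principal point, pixels), "xyz" and "attitude" of the camera in the world; the wrist camera has in their place "T_tool_cam" (4x4, takes a point from camera to tool coordinates, whose origin is the TCP and whose axes are the tool frame's). Camera axes: x right, y up, looking along -z (the intrinsics and any distortion apply to the point x, -y, -z); pixel columns grow to the right and rows downward; lengths in mm; the calibration is good to about 2 mm. A picture is of the moment at which its call begins: read the wrist's pose just before it.
- ctrl.close_job(): hands the job in, once; it reports no verdict.
The state is a dict: "t": time; "qpos": joint angles; "qvel": joint speeds; "joint_torque": joint torques, N m; "ee_pos": TCP position; "orientation": TCP orientation; "ft_force": force on the tool from outside, world axes, zero at the start; "moment": the same for the moment, N m; "width": finger opening in mm.
Only numpy, scipy, OpenCV 4.12 (cv2) and the standard library are available. Lean on these libraries where they do the work, as an engineer would, in place of code of your own. Each camera call takes 0.05 s, during which the arm holds its last target.

## Working session

There is one attempt and no reset: what is moved stays moved. The work goes in short steps, Python scripts to look and compute and a tool call to move; the robot and the scene stay as the last step left them, time stands still between calls to the robot, and variables do not carry over. Pictures are saved under pics/ and viewed, and the job is handed in when it is done.

Besides the shell and the picture viewer there is one more tool, called after "Call:" as name(argument=value, ...), one argument or row to a line, values as JSON. servo_tool: Moves the arm, as the interface text tells. Its arguments: {"type":"object","properties":{"moves":{"type":"string"},"hand":{"type":"number"}},"required":["moves"]}

```bash
mkdir -p pics; ls
cat > h.py <<'E'
import numpy as np, cv2, pickle
from workcell import ctrl
from scipy.spatial.transform import Rotation as R
def grab(name,fn):
    o=ctrl.get_obs(); im=ctrl.get_image(name); im['obs']=o
    pickle.dump(im,open(fn+'.pkl','wb'))
    cv2.imwrite('pics/'+fn+'.png',im['pixels'][:,:,::-1])
    return im
E
python3 - <<'E'
from h import *
o=ctrl.get_obs();print(o)
for n in('side','top'):
    im=grab(n,n+'1');print({k:v for k,v in im.items() if k not in('pixels','depth','obs')})
print(ctrl.get_obs()['t'])
E
```

```text
pics
{'t': 0.0, 'qpos': array([-1.36500989e+00,  4.23845297e-01,  1.63069006e+00,  2.50114130e-05,
        1.08860343e+00, -1.90066689e-02]), 'qvel': array([ 0.00019724,  0.00043799, -0.00205388,  0.0008039 , -0.00051827,
        0.00157812]), 'joint_torque': array([-1.12508203e-04, -5.44628298e+01, -2.73669165e+01,  6.42658537e-02,
        2.28187430e-02, -1.34749980e-04]), 'ee_pos': array([ 139.23406608, -608.74842653,  240.89887552]), 'orientation': array([-0.23743498,  2.10416813, -2.10090657]), 'ft_force': array([-0.26705718,  0.16693919,  0.17940998]), 'moment': array([ 0.08204853,  0.00874458, -0.02403378]), 'width': 87.6423462340795}
{'vertical_fov': 44.073264836341465, 'cx': 282.99970695552935, 'cy': 208.68805054742546, 'xyz': array([  207.65255115, -1042.07881085,  1069.02468206]), 'attitude': array([ 0.84325862, -0.1268294 , -0.27769114])}
{'vertical_fov': 49.89154457239217, 'cx': 280.4046064716485, 'cy': 206.04439299077902, 'xyz': array([ 2.32699494e+02, -1.51862783e+00,  1.58362212e+03]), 'attitude': array([ 0.16199819, -0.14286876, -1.58565741])}
0.1
```

View pics/side1.png

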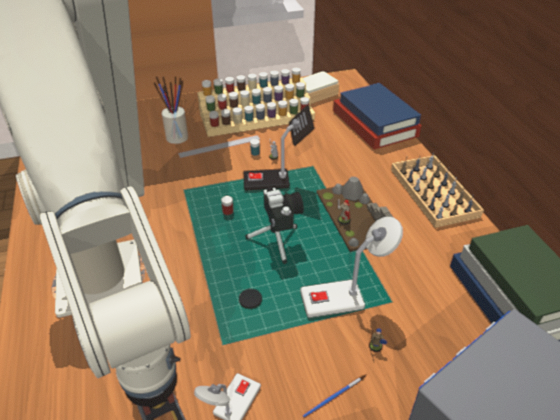

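View pics/top1.png

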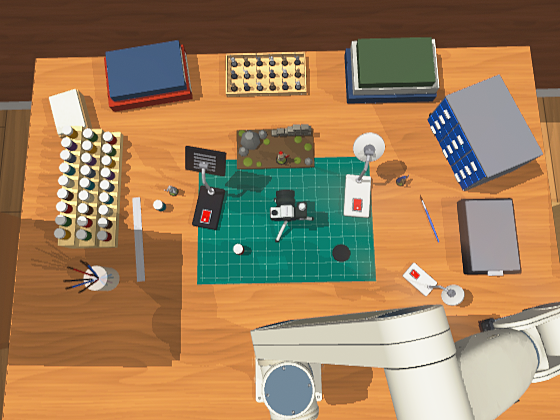

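The side view shows the black key lamp (rocker 255,177), the large white lamp (rocker 319,296), a smaller white look-alike (rocker 243,388), and the camera (shutter about 286,211). The top view shows the same things: key rocker (206,216), fill rocker (357,204), look-alike (421,283), camera (287,207).

```bash
cat >> h.py <<'E'
def campose(im):
    if 'T_tool_cam' in im:
        T=np.eye(4);T[:3,:3]=R.from_rotvec(im['obs']['orientation']).as_matrix();T[:3,3]=im['obs']['ee_pos']
        T=T@im['T_tool_cam'];return T[:3,:3],T[:3,3]
    return R.from_rotvec(im['attitude']).as_matrix(),im['xyz']
def ray(im,u,v):
    f=210/np.tan(np.radians(im['vertical_fov']/2));Rc,c=campose(im)
    d=np.array([(u-im['cx'])/f,-(v-im['cy'])/f,-1.]);return c,Rc@d
def plane(im,u,v,z):
    c,d=ray(im,u,v);return c+d*(z-c[2])/d[2]
def dpt(im,u,v):
    c,d=ray(im,u,v);return c+d*im['depth'][int(round(v)),int(round(u))]
def tri(a,pa,b,pb):
    c1,d1=ray(a,*pa);c2,d2=ray(b,*pb);d1/=np.linalg.norm(d1);d2/=np.linalg.norm(d2)
    s=np.linalg.lstsq(np.c_[d1,-d2],c2-c1,rcond=None)[0]
    p,q=c1+s[0]*d1,c2+s[1]*d2;return (p+q)/2,np.linalg.norm(p-q)
def load(n): return pickle.load(open(n+'.pkl','rb'))
def blobs(m,amin=15):
    n,l,s,c=cv2.connectedComponentsWithStats(m.astype(np.uint8));return [(c[i].round(1),s[i]) for i in range(1,n) if s[i][4]>=amin]
E
python3 - <<'E'
from h import *
for n in('side1','top1'):
    im=load(n);h=cv2.cvtColor(im['pixels'],cv2.COLOR_RGB2HSV)
    m=((h[...,0]<6)|(h[...,0]>174))&(h[...,1]>190)&(h[...,2]>150)
    print(n)
    for c,s in blobs(m): print(c,s,'plane30',plane(im,*c,30).round(),'depth',dpt(im,*c).round())
t,s=load('top1'),load('side1')
for p in[(280,260),(220,270),(350,170)]: print(dpt(t,*p).round())
for nm,x0,y0,x1,y1 in(('top1',180,130,410,310),('side1',180,150,400,330)):
    i=load(nm)['pixels'][y0:y1,x0:x1,::-1];k=780/(x1-x0);k=min(k,600/(y1-y0));cv2.imwrite(f'pics/c_{nm}.png',cv2.resize(i,None,fx=k,fy=k,interpolation=2));print(k)
E
```

```text
side1
[256.  175.7] [251 174   9   4  25] plane30 [517. 270.  30.] depth [517. 269.  31.]
[320.  296.1] [313 293  13   7  61] plane30 [ 546. -261.   30.] depth [ 545. -262.   31.]
[242.1 387.3] [238 383  10  10  48] plane30 [ 296. -450.   30.] depth [ 297. -443.   18.]
top1
[140.4  95.7] [104  58  86  49 337] plane30 [965. 525.  30.] depth [951. 515.  58.]
[356.9 204.1] [354 200   7  10  56] plane30 [ 539. -253.   30.] depth [ 540. -254.   25.]
[205.3 215.7] [201 211   9  11  65] plane30 [509. 278.  30.] depth [509. 278.  31.]
[414.6 274.1] [411 270   8   8  30] plane30 [ 292. -436.   30.] depth [ 293. -440.   17.]
[352.  20.  -4.]
[321. 230.   0.]
[ 673. -241.   -9.]
3.3333333333333335
3.3333333333333335
```

```bash
sleep 0
```

```text
(no output)
```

View pics/c_top1.png

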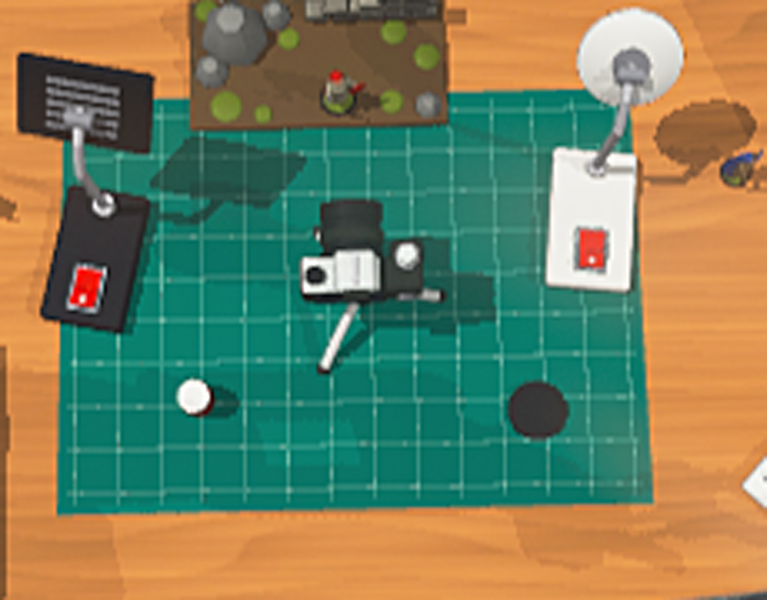

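View pics/c_side1.png

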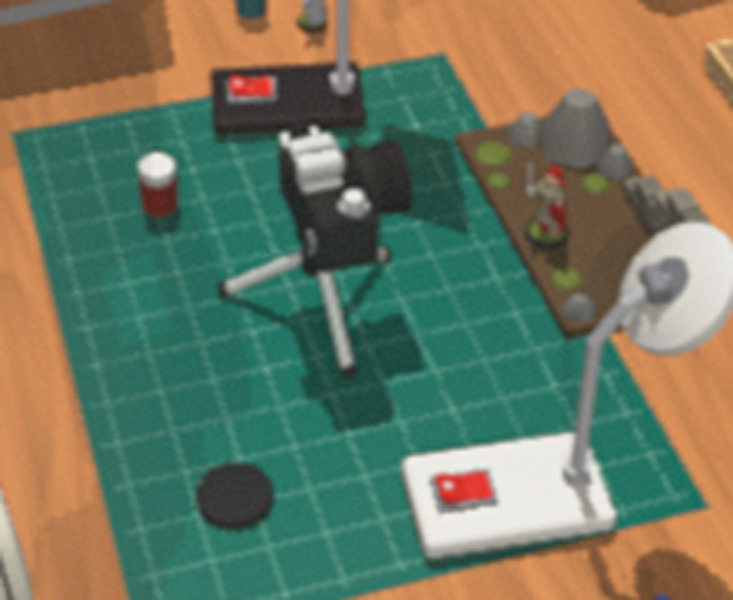

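Run:
```python
from h import *
o=ctrl.get_obs();print(R.from_rotvec(o['orientation']).as_matrix().round(3))
w=grab('wrist','w0');print(w['T_tool_cam'].round(3),w['vertical_fov'],w['cx'],w['cy'])
t=load('top1');s=load('side1')
# shutter, lamp outlines
def c(x,y):return(180+(x+.5)/3.3333-.5,130+(y+.5)/3.3333-.5)
def cs(x,y):return(180+(x+.5)/3.3333-.5,150+(y+.5)/3.3333-.5)
print('shut',tri(t,c(407,254),s,cs(353,199)),plane(t,*c(407,254),165),plane(s,*cs(353,199),165))
for n,P in(('key',[(43,316),(122,331),(150,198),(72,186)]),('fill',[(547,283),(630,291),(636,155),(555,149)])):
    q=np.array([plane(t,*c(*p),22)[:2] for p in P]);print(n,q.round(),np.linalg.norm(np.diff(q,axis=0),axis=1).round())
# heights of small lamp head
print(dpt(t,453,294),dpt(t,369,147),dpt(t,200,160))
```

```text
[[-0.975 -0.     0.223]
 [-0.223  0.001 -0.975]
 [-0.    -1.    -0.001]]
[[-1.00000e-03 -9.54000e-01 -3.01000e-01 -8.24510e+01]
 [-0.00000e+00  3.01000e-01 -9.54000e-01 -1.42524e+02]
 [ 1.00000e+00 -1.00000e-03 -0.00000e+00  1.02000e-01]
 [ 0.00000e+00  0.00000e+00  0.00000e+00  1.00000e+00]] 58.903882741339075 275.9840462656174 209.45708948013316
shut (array([514.12560249, -55.81759222, 158.1604788 ]), np.float64(5.2141144287377585)) [510.15230085 -55.21396176 165.        ] [514.51277502 -62.99990224 165.        ]
key [[480. 324.]
 [462. 240.]
 [605. 212.]
 [620. 295.]] [ 85. 146.  85.]
fill [[ 504. -207.]
 [ 493. -293.]
 [ 641. -308.]
 [ 649. -222.]] [ 87. 148.  86.]
[ 224.50316719 -513.5284146   158.54741994] [ 680.47361793 -268.20253541  229.6162258 ] [653.6540443  263.04660221 219.30458961]
```

View pics/w0.png

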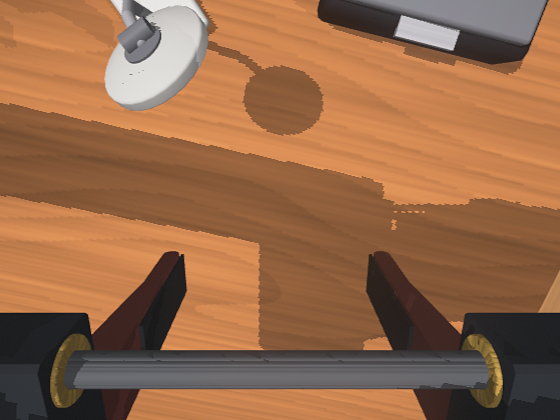

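Call:
servo_tool(
  moves="0 0 0.05 0 0 5; 0.03 0.045 0.08 0 0 15; 0.065 0.1 0.09 0 0 25; 0.1 0.155 0.09 0 0 35; 0.135 0.21 0.09 0 0 45; 0.17 0.265 0.09 0 0 55; 0.205 0.32 0.09 0 0 65; 0.235 0.37 0.09 0 0 75",
  hand=255,
)

```text
t: 1.15
ee_pos: [369.8, -246.0, 331.8]
orientation: [-1.194, 1.232, -1.233]
ft_force: [0.8, 0.0, 0.8]
width: 11.4
```

Call:
servo_tool(
  moves="0.015 0.055 0 0 0 10; 0.03 0.11 0 0 0 20; 0.045 0.165 0 0 0 30; 0.06 0.22 0 0 0 40; 0.075 0.275 0 0 0 50; 0.09 0.33 0 0 0 60; 0.1 0.385 0 0 0 70; 0.11 0.44 0 0 0 80",
)

```text
t: 2.15
ee_pos: [479.1, 194.1, 331.6]
orientation: [-1.565, 0.161, -0.161]
ft_force: [0.6, -1.0, 0.3]
width: 0.3
```

Call:
servo_tool(
  moves="0.005 0.037 -0.04 0 0 0; 0.01 0.074 -0.08 0 0 0; 0.01 0.074 -0.12 0 0 0; 0.01 0.074 -0.12 0 0 0",
)

```text
t: 2.65
ee_pos: [487.0, 265.5, 208.7]
orientation: [-1.568, 0.17, -0.161]
ft_force: [0.2, -0.2, 0.3]
width: 0.5
```

Run:
```python
from h import *
w=grab('wrist','w1');o=w['obs'];print(o['t'],o['ee_pos'],R.from_rotvec(o['orientation']).as_matrix().round(3),o['ft_force'],o['width'])
```

```text
2.65 [486.9721744  265.51525571 208.72371387] [[ 0.978 -0.006  0.209]
 [-0.209 -0.003  0.978]
 [-0.005 -1.    -0.005]] [ 0.17522164 -0.18889495  0.31946078] 0.5126688236196278
```

View pics/w1.png

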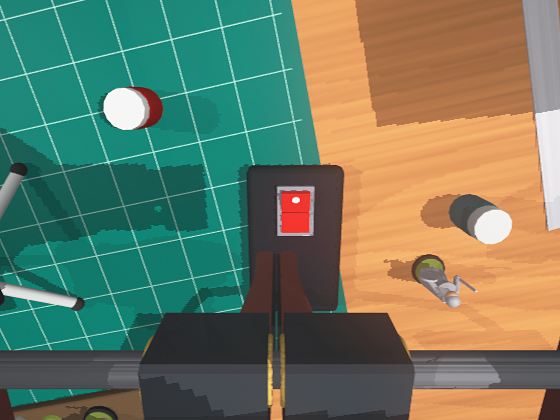

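Call:
servo_tool(
  moves="0 0 0 0 0 0;0 0 0 0 0 0;0 0 0 0 0 0",
)

```text
t: 3.08
ee_pos: [489.7, 266.2, 212.9]
orientation: [-1.563, 0.165, -0.168]
ft_force: [-0.4, -0.5, -0.2]
width: 0.1
```

Run:
```python
from h import *
w=grab('wrist','w2');o=w['obs'];print(o['t'],o['ee_pos'],o['qvel'].round(3))
h=cv2.cvtColor(w['pixels'],cv2.COLOR_RGB2HSV)
m=((h[...,0]<6)|(h[...,0]>174))&(h[...,1]>190)&(h[...,2]>150)
for c,s in blobs(m): print(c,s,'p30',plane(w,*c,30).round(1),'d',dpt(w,*c).round(1))
x0,y0,x1,y1=230,150,360,260
cv2.imwrite('pics/c_w2.png',cv2.resize(w['pixels'][y0:y1,x0:x1,::-1],None,fx=5,fy=5,interpolation=cv2.INTER_NEAREST))
```

```text
3.075 [489.72091557 266.19209346 212.90828097] [ 0.002  0.009  0.004  0.001 -0.001 -0.001]
[292.4 206.3] [ 279  186   28   41 1056] p30 [508.7 277.3  30. ] d [509.2 277.3  28.2]
```

View pics/c_w2.png

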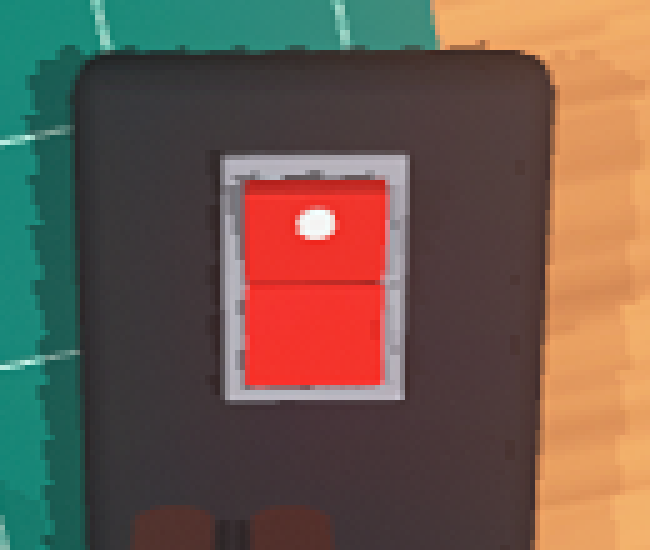

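Run:
```python
from h import *
w=load('w2')
def cc(x,y):return(230+(x+.5)/5-.5,150+(y+.5)/5-.5)
piv=plane(w,*cc(315,282),28.5);dot=plane(w,*cc(316,223),33);print(piv,dot,dot-piv,np.linalg.norm((dot-piv)[:2]))
L=plane(w,*cc(83,200),22);Rr=plane(w,*cc(549,200),22);print('foot',L,Rr,np.linalg.norm(L-Rr))
a=plane(w,*cc(78,110),22);b=plane(w,*cc(92,540),22);d=b-a;print('yawL',np.arctan2(d[1],d[0]))
a=plane(w,*cc(553,110),22);b=plane(w,*cc(536,540),22);d=b-a;print('yawR',np.arctan2(d[1],d[0]))
T=w['T_tool_cam'];f=210/np.tan(np.radians(w['vertical_fov']/2))
for p in [(-10,19,0),(10,19,0),(0,19,13),(-10,19,13)]:
    q=np.linalg.inv(T)@[*p,1];print(p,w['cx']+f*q[0]/-q[2],w['cy']+f*-q[1]/-q[2])
h=w['pixels'][235:300,225:335,::-1];cv2.imwrite('pics/tip.png',cv2.resize(h,None,fx=7,fy=7,interpolation=cv2.INTER_NEAREST))
```

```text
[508.90134828 277.55482949  28.5       ] [496.68923015 279.98403379  33.        ] [-12.21211813   2.4292043    4.5       ] 12.451379950941075
foot [486.36778776 238.62059545  22.        ] [504.44284833 322.85890234  22.        ] 86.15567399853747
yawL -0.2040509076311363
yawR -0.19797517963282324
(-10, 19, 0) 276.6638724247261 255.03203978926553
(10, 19, 0) 276.6059829218987 292.4931077729783
(0, 19, 13) 303.6277799094166 274.1028393188101
(-10, 19, 13) 304.11701985729474 255.0588356375047
```

View pics/tip.png

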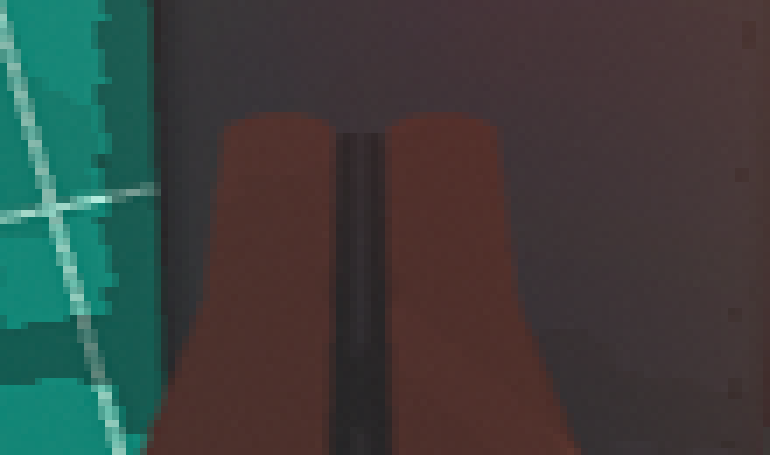

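Call:
servo_tool(
  moves="0.0035 0.0145 -0.03 0 0 0; 0.0035 0.0145 -0.07 0 0 0; 0.0035 0.0145 -0.11 0 0 0; 0.0035 0.0145 -0.135 0 0 0; 0.0035 0.0145 -0.145 0 0 0; 0.0035 0.0145 -0.145 0 0 0; 0.0035 0.0145 -0.145 0 0 0",
)

```text
t: 4.0
ee_pos: [493.4, 281.1, 67.8]
orientation: [-1.563, 0.165, -0.167]
ft_force: [1.1, 0.5, 1.0]
width: 0.1
```

Run:
```python
from h import *
w=grab('wrist','w3');o=w['obs'];print(o['t'],o['ee_pos'],o['qvel'].round(3),o['ft_force'])
x0,y0,x1,y1=200,150,360,270
cv2.imwrite('pics/c_w3.png',cv2.resize(w['pixels'][y0:y1,x0:x1,::-1],None,fx=5,fy=5,interpolation=cv2.INTER_NEAREST))
```

```text
4.0 [493.43300328 281.09909558  67.84350173] [ 0.001 -0.005  0.     0.    -0.004  0.001] [1.1016341  0.51883025 0.95503186]
```

View pics/w3.png

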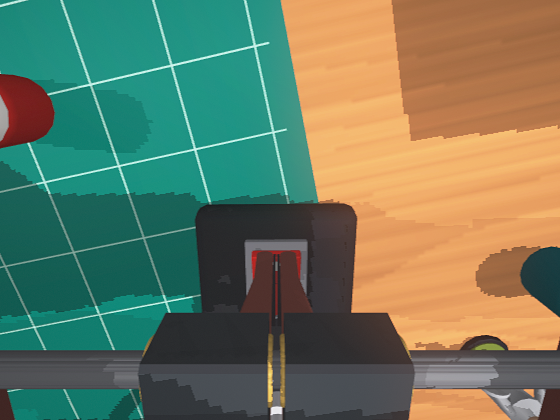

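The rocker is centred under the closed fingertips at (276,258), and its near edge is just visible. I'll lower in small steps.

Call:
servo_tool(
  moves="0 0 -0.006 0 0 0; 0 0 -0.011 0 0 0; 0 0 -0.011 0 0 0; 0 0 -0.011 0 0 0",
)

```text
t: 4.55
ee_pos: [492.6, 280.7, 55.6]
orientation: [-1.565, 0.166, -0.166]
ft_force: [-1.1, -0.2, 0.2]
width: 0.3
```

Call:
servo_tool(
  moves="0 0 -0.001 0 0 0; 0 0 -0.002 0 0 0; 0 0 -0.002 0 0 0",
)

```text
t: 4.92
ee_pos: [492.6, 280.7, 53.6]
orientation: [-1.564, 0.166, -0.166]
ft_force: [-0.1, -0.6, 0.6]
width: 0.4
```

Call:
servo_tool(
  moves="0 0 -0.001 0 0 0; 0 0 -0.002 0 0 0; 0 0 -0.002 0 0 0",
)

```text
t: 5.3
ee_pos: [492.4, 280.7, 51.6]
orientation: [-1.565, 0.166, -0.166]
ft_force: [-1.5, 0.2, 0.4]
width: 0.5
```

Call:
servo_tool(
  moves="0 0 -0.001 0 0 0; 0 0 -0.002 0 0 0; 0 0 -0.002 0 0 0",
)

```text
t: 5.68
ee_pos: [492.6, 280.7, 49.5]
orientation: [-1.565, 0.166, -0.166]
ft_force: [-1.7, 0.8, 1.5]
width: 0.4
```

Call:
servo_tool(
  moves="0 0 -0.001 0 0 0; 0 0 -0.001 0 0 0; 0 0 -0.001 0 0 0",
)

```text
t: 6.05
ee_pos: [492.8, 280.7, 48.6]
orientation: [-1.564, 0.166, -0.166]
ft_force: [-0.9, 0.2, 0.9]
width: 0.3
```

Call:
servo_tool(
  moves="0 0 -0.001 0 0 0; 0 0 -0.001 0 0 0; 0 0 -0.001 0 0 0",
)

```text
t: 6.42
ee_pos: [492.7, 280.7, 47.7]
orientation: [-1.564, 0.166, -0.166]
ft_force: [-0.1, 0.9, 1.5]
width: 0.5
```

Run:
```python
from h import *
w=grab('wrist','w4');o=w['obs'];print(o['t'],o['ee_pos'],o['ft_force'],o['moment'],o['joint_torque'])
x0,y0,x1,y1=190,170,370,310
cv2.imwrite('pics/c_w4.png',cv2.resize(w['pixels'][y0:y1,x0:x1,::-1],None,fx=4,fy=4,interpolation=cv2.INTER_NEAREST))
```

```text
6.425 [492.68425096 280.70201651  47.66147896] [-0.07697604  0.88574186  1.47266522] [ 0.04413434 -0.04834376 -0.00237699] [-2.08646650e-01 -5.45950913e+01 -1.66559976e+01 -4.53128235e-02
 -1.46014332e-01  5.74927003e-05]
```

View pics/c_w4.png

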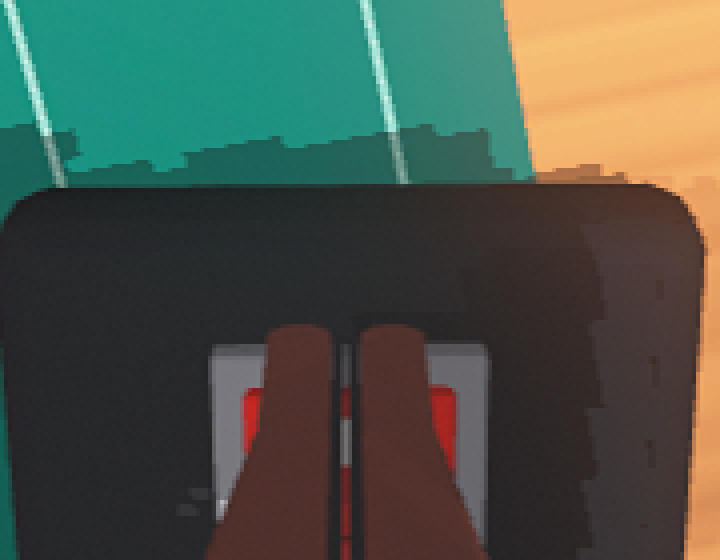

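Call:
servo_tool(
  moves="0 0 -0.001 0 0 0; 0 0 -0.001 0 0 0; 0 0 -0.001 0 0 0",
)

```text
t: 6.85
ee_pos: [492.7, 280.7, 46.9]
orientation: [-1.564, 0.166, -0.166]
ft_force: [-1.4, 0.4, 4.5]
width: 0.3
```

Call:
servo_tool(
  moves="0 0 -0.001 0 0 0; 0 0 -0.001 0 0 0; 0 0 -0.001 0 0 0",
)

```text
t: 7.22
ee_pos: [492.7, 280.8, 46.0]
orientation: [-1.564, 0.166, -0.166]
ft_force: [-2.3, -0.5, 6.2]
width: 0.4
```

The force rises at tip height ≈27–28 mm, which is the level stop. I'll lift and check.

Call:
servo_tool(
  moves="0 0 0.01 0 0 0; 0 0 0.04 0 0 0; 0 0 0.08 0 0 0; -0.005 -0.005 0.12 0 0 0; -0.01 -0.01 0.155 0 0 0; -0.01 -0.01 0.155 0 0 0; -0.01 -0.01 0.155 0 0 0",
)

```text
t: 8.1
ee_pos: [482.4, 270.5, 200.3]
orientation: [-1.565, 0.166, -0.166]
ft_force: [0.6, 0.0, -0.6]
width: 0.5
```

Run:
```python
from h import *
w=grab('wrist','w5');o=w['obs'];print(o['t'],o['ee_pos'],o['ft_force'])
x0,y0,x1,y1=220,150,360,260
cv2.imwrite('pics/c_w5.png',cv2.resize(w['pixels'][y0:y1,x0:x1,::-1],None,fx=5,fy=5,interpolation=cv2.INTER_NEAREST))
```

```text
8.1 [482.41762684 270.54677054 200.25645392] [ 0.56768193  0.01573263 -0.60361311]
```

View pics/c_w5.png

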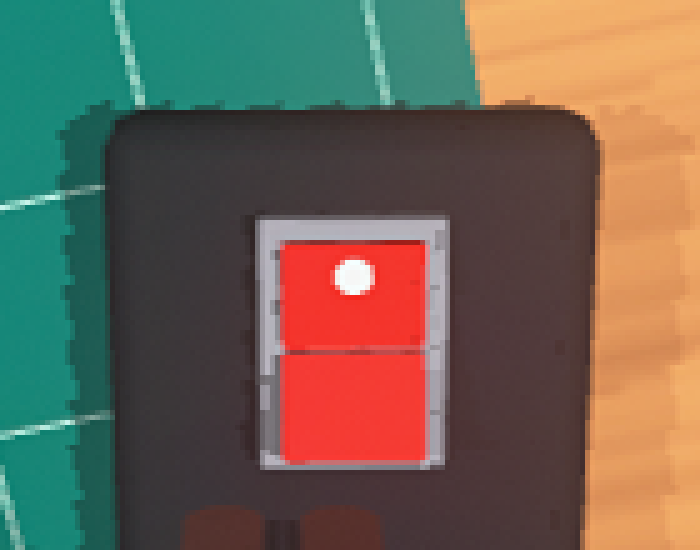

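Call:
servo_tool(
  moves="0 -0.01 0.05 0 0 0; 0 -0.05 0.09 0 0 1; 0 -0.105 0.1 0 0 2; 0 -0.16 0.1 0 0 3; 0 -0.215 0.1 0 0 4; 0.01 -0.27 0.1 0 0 5; 0.02 -0.325 0.1 0 0 6; 0.03 -0.38 0.1 0 0 6",
)

```text
t: 9.15
ee_pos: [512.4, -111.0, 299.2]
orientation: [-1.569, 0.085, -0.082]
ft_force: [0.7, 0.5, 0.6]
width: 0.4
```

Call:
servo_tool(
  moves="0.005 -0.045 0 0 0 0; 0.008 -0.09 0 0 0 0; 0.011 -0.13 -0.03 0 0 0; 0.012 -0.145 -0.07 0 0 0; 0.012 -0.145 -0.095 0 0 0; 0.012 -0.145 -0.095 0 0 0; 0.012 -0.145 -0.095 0 0 0",
)

```text
t: 10.02
ee_pos: [525.0, -254.2, 205.8]
orientation: [-1.569, 0.084, -0.083]
ft_force: [0.8, -0.2, 0.1]
width: 0.4
```

Run:
```python
from h import *
w5=load('w5');a=plane(w5,220+353.5/5-.5,150+351/5-.5,28.5);print('key pivot after',a)
w=grab('wrist','w6');o=w['obs'];print(o['t'],o['ee_pos'],o['qvel'].round(3),R.from_rotvec(o['orientation']).as_matrix().round(3)[:,0],o['ft_force'])
x0,y0,x1,y1=220,140,360,260
cv2.imwrite('pics/c_w6.png',cv2.resize(w['pixels'][y0:y1,x0:x1,::-1],None,fx=5,fy=5,interpolation=cv2.INTER_NEAREST))
```

```text
key pivot after [509.40884616 277.34012101  28.5       ]
10.025 [ 524.98387355 -254.24748241  205.77562709] [ 0.004 -0.022 -0.01   0.001 -0.002  0.   ] [ 0.994 -0.106 -0.   ] [ 0.78428577 -0.16620069  0.11081549]
```

View pics/w6.png

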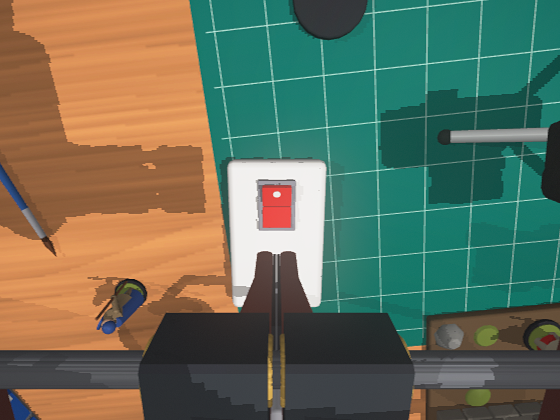

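View pics/c_w6.png

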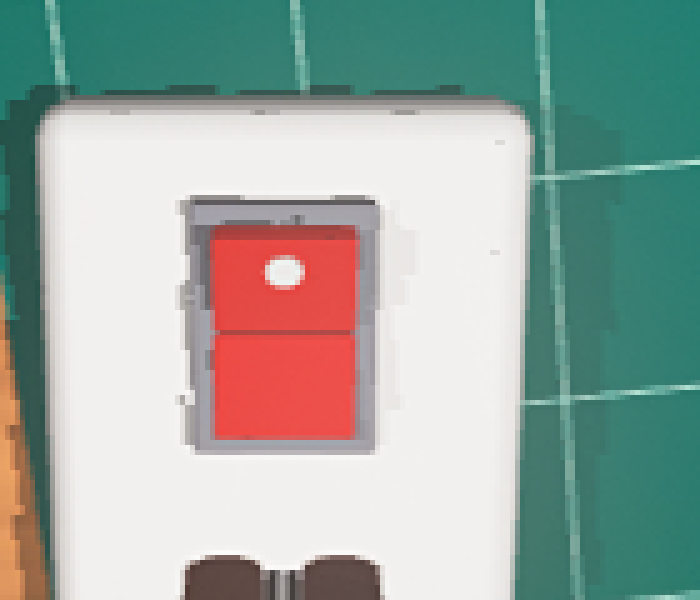

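The black lamp's pivot is unchanged within 0.6 mm. The white lamp's rocker pivot is at crop (285,332), with its dotted end raised.

Run:
```python
from h import *
w=load('w6')
def cc(x,y):return(220+(x+.5)/5-.5,140+(y+.5)/5-.5)
piv=plane(w,*cc(285,332),28.5);dot=plane(w,*cc(285,272),33);L=plane(w,*cc(40,250),22);Rr=plane(w,*cc(525,250),22)
print(piv,dot,np.linalg.norm((L-Rr)[:2]),(L+Rr)/2)
for x1,x2 in((39,58),(528,517)):
    a=plane(w,*cc(x1,150),22);b=plane(w,*cc(x2,560),22);d=b-a;print(np.arctan2(d[1],d[0]))
tgt=piv[:2]+16*np.array([-.995,.1]);print('target',tgt,'shift',tgt-w['obs']['ee_pos'][:2])
```

```text
[ 538.74291361 -255.45802994   28.5       ] [ 526.44020513 -254.16550118   33.        ] 87.74071684702035 [ 525.24246989 -254.48206503   22.        ]
-0.09908578322447976
-0.09241810191604348
target [ 522.82291361 -253.85802994] shift [-2.16095994  0.38945247]
```

Call:
servo_tool(
  moves="-0.002 0.0005 -0.03 0 0 0; -0.002 0.0005 -0.07 0 0 0; -0.002 0.0005 -0.11 0 0 0; -0.002 0.0005 -0.135 0 0 0; -0.002 0.0005 -0.144 0 0 0; -0.002 0.0005 -0.148 0 0 0; -0.002 0.0005 -0.148 0 0 0; -0.002 0.0005 -0.148 0 0 0",
)

```text
t: 11.08
ee_pos: [523.3, -254.1, 58.7]
orientation: [-1.57, 0.083, -0.085]
ft_force: [-0.3, 0.1, -0.5]
width: 0.2
```

Call:
servo_tool(
  moves="0 0 -0.001 0 0 0; 0 0 -0.002 0 0 0; 0 0 -0.003 0 0 0; 0 0 -0.004 0 0 0; 0 0 -0.004 0 0 0; 0 0 -0.004 0 0 0",
)

```text
t: 11.82
ee_pos: [522.7, -253.8, 53.7]
orientation: [-1.569, 0.084, -0.084]
ft_force: [0.4, -0.2, -0.5]
width: 0.2
```

Run:
```python
from h import *
w=grab('wrist','w7');o=w['obs'];print(o['t'],o['ee_pos'],o['ft_force'])
x0,y0,x1,y1=190,170,370,310
cv2.imwrite('pics/c_w7.png',cv2.resize(w['pixels'][y0:y1,x0:x1,::-1],None,fx=4,fy=4,interpolation=cv2.INTER_NEAREST))
```

```text
11.825 [ 522.66980929 -253.80589553   53.65165923] [ 0.40764913 -0.200003   -0.5263751 ]
```

View pics/c_w7.png

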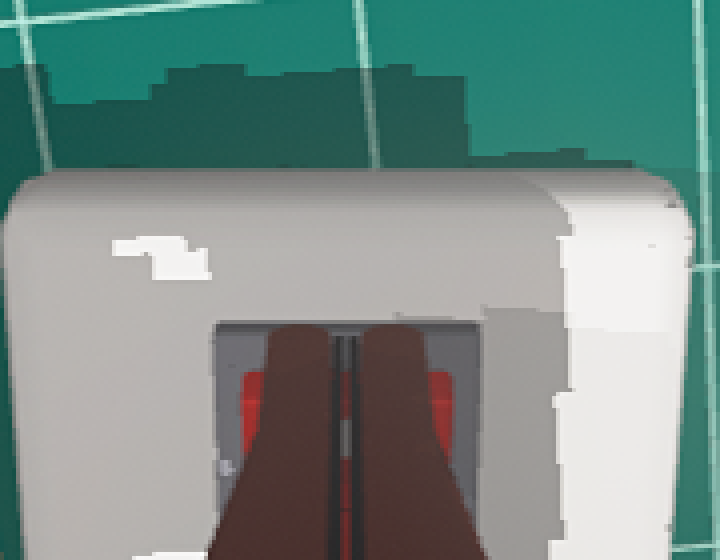

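The tip is centred on the near half. I'll press in small steps.

Call:
servo_tool(
  moves="0 0 -0.001 0 0 0; 0 0 -0.002 0 0 0; 0 0 -0.003 0 0 0; 0 0 -0.004 0 0 0; 0 0 -0.004 0 0 0; 0 0 -0.004 0 0 0",
)

```text
t: 12.62
ee_pos: [522.9, -253.8, 49.7]
orientation: [-1.569, 0.084, -0.084]
ft_force: [-0.4, 0.9, 1.0]
width: 0.5
```

Call:
servo_tool(
  moves="0 0 -0.001 0 0 0; 0 0 -0.002 0 0 0; 0 0 -0.002 0 0 0; 0 0 -0.002 0 0 0",
)

```text
t: 13.12
ee_pos: [522.7, -253.8, 47.6]
orientation: [-1.569, 0.084, -0.084]
ft_force: [-0.5, 0.3, 0.7]
width: 0.5
```

Call:
servo_tool(
  moves="0 0 -0.001 0 0 0; 0 0 -0.001 0 0 0; 0 0 -0.001 0 0 0",
)

```text
t: 13.5
ee_pos: [522.7, -253.8, 46.9]
orientation: [-1.569, 0.084, -0.084]
ft_force: [-2.1, 0.6, 4.8]
width: 0.2
```

Call:
servo_tool(
  moves="0 0 -0.0005 0 0 0; 0 0 -0.0005 0 0 0; 0 0 -0.0005 0 0 0",
)

```text
t: 13.88
ee_pos: [522.7, -253.8, 46.4]
orientation: [-1.569, 0.084, -0.084]
ft_force: [-2.2, 0.0, 6.3]
width: 0.1
```

Call:
servo_tool(
  moves="0 0 0.01 0 0 0; 0 0 0.04 0 0 0; 0 0 0.08 0 0 0; -0.005 0 0.12 0 0 0; -0.01 0 0.155 0 0 0; -0.01 0 0.155 0 0 0; -0.01 0 0.155 0 0 0",
)

```text
t: 14.75
ee_pos: [512.4, -253.6, 200.7]
orientation: [-1.569, 0.084, -0.084]
ft_force: [-0.3, 0.6, -0.3]
width: 0.2
```

Run:
```python
from h import *
w=grab('wrist','w8');o=w['obs'];print(o['t'],o['ee_pos'],o['ft_force'])
x0,y0,x1,y1=220,140,360,260
cv2.imwrite('pics/c_w8.png',cv2.resize(w['pixels'][y0:y1,x0:x1,::-1],None,fx=5,fy=5,interpolation=cv2.INTER_NEAREST))
```

```text
14.75 [ 512.379341   -253.59253227  200.72137554] [-0.26907053  0.64116239 -0.32530978]
```

View pics/c_w8.png

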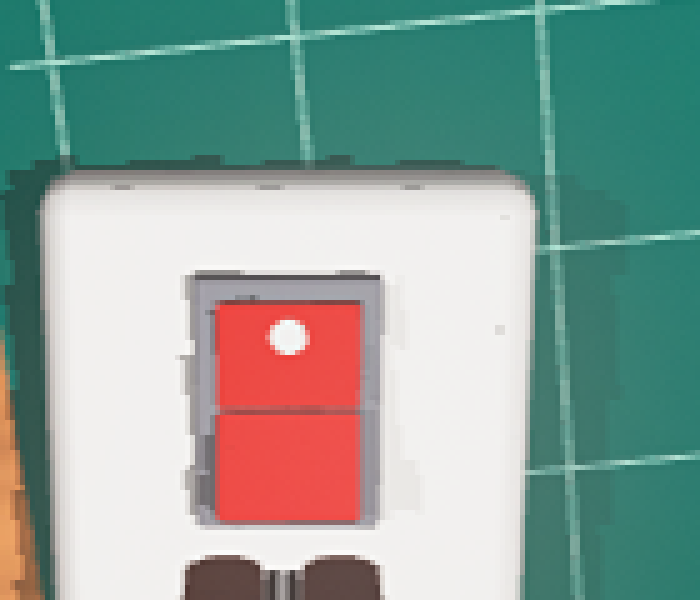

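The white rocker is now flipped: its dot end is level and its far half raised. Next is the shutter.

Call:
servo_tool(
  moves="0 0 0.05 0 0 0; 0 0.02 0.1 0 0 0; -0.005 0.07 0.12 0 0 0; -0.01 0.12 0.12 0 0 0; -0.017 0.17 0.12 0 0 0; -0.017 0.195 0.12 0 0 0; -0.017 0.195 0.12 0 0 0; -0.017 0.195 0.12 0 0 0",
)

```text
t: 15.8
ee_pos: [495.6, -59.2, 320.3]
orientation: [-1.569, 0.085, -0.083]
ft_force: [0.4, 0.4, -0.0]
width: 0.3
```

Run:
```python
from h import *
w=grab('wrist','w9');o=w['obs'];print(o['t'],o['ee_pos'],o['qvel'].round(3),o['ft_force'])
```

```text
15.8 [495.59401901 -59.2021307  320.34000994] [-0.016 -0.002 -0.005 -0.     0.002  0.001] [ 0.39567061  0.36592104 -0.00484235]
```

View pics/w9.png

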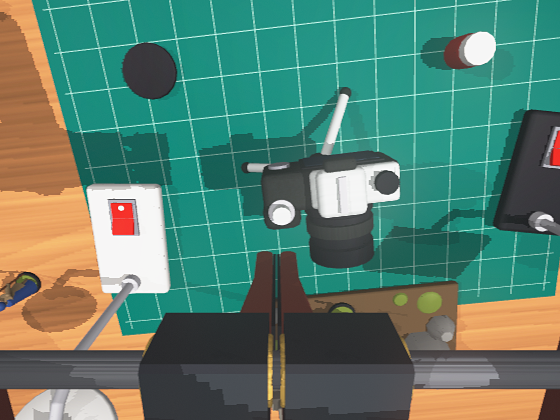

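Run:
```python
from h import *
w=load('w9')
p=w['pixels'][185:240,250:315];cv2.imwrite('pics/c_w9.png',cv2.resize(p[:,:,::-1],None,fx=9,fy=9,interpolation=cv2.INTER_NEAREST))
g=p.min(2);m=g>150
for c,s in blobs(m,20):
    c=c+[250,185];print(c,s,plane(w,*c,165).round(1),dpt(w,*c).round(1))
a=plane(w,264,177,154);b=plane(w,398,160,154);print(a,b,np.arctan2((b-a)[1],(b-a)[0]))
```

```text
[312.9 194.4] [61  0  4 23 70] [495.7 -28.8 165. ] [497.8 -28.2 157.3]
[281.5 212.4] [ 19  15  26  25 485] [508.5 -56.3 165. ] [508.7 -56.3 164.4]
[479.17392481 -68.02785111 154.        ] [476.57606592  44.98660986 154.        ] 1.5937792392769436
```

View pics/c_w9.png

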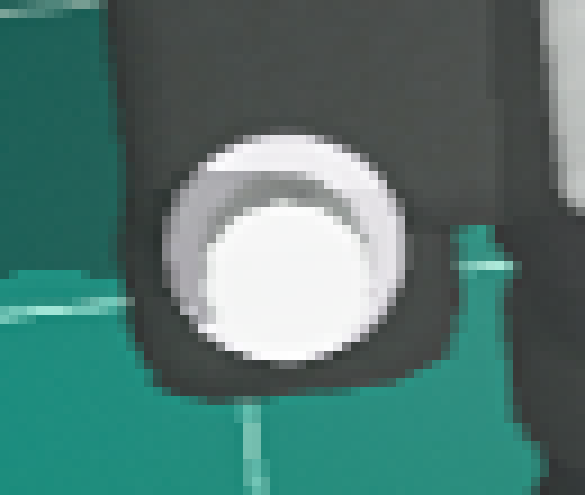

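Run:
```python
from h import *
w=load('w9');q=plane(w,281.2,215.6,165);print(q,dpt(w,281.2,215.6),q-w['obs']['ee_pos'])
```

```text
[511.34477917 -56.79443532 165.        ] [511.79033733 -56.82253733 163.65268137] [  15.75076016    2.40769538 -155.34000994]
```

Call:
servo_tool(
  moves="0.008 0.0012 -0.02 0 0 0; 0.0157 0.0024 -0.05 0 0 0; 0.0157 0.0024 -0.085 0 0 0; 0.0157 0.0024 -0.11 0 0 0; 0.0157 0.0024 -0.122 0 0 0; 0.0157 0.0024 -0.126 0 0 0; 0.0157 0.0024 -0.126 0 0 0; 0.0157 0.0024 -0.126 0 0 0",
)

```text
t: 16.85
ee_pos: [512.0, -56.6, 196.1]
orientation: [-1.569, 0.083, -0.085]
ft_force: [0.8, 0.4, 0.5]
width: 0.3
```

Call:
servo_tool(
  moves="0 0 -0.002 0 0 0; 0 0 -0.004 0 0 0; 0 0 -0.005 0 0 0; 0 0 -0.005 0 0 0; 0 0 -0.005 0 0 0",
)

```text
t: 17.48
ee_pos: [511.4, -56.4, 190.2]
orientation: [-1.569, 0.084, -0.084]
ft_force: [-0.0, 0.6, 1.3]
width: 0.5
```

Run:
```python
from h import *
w=grab('wrist','w10');o=w['obs'];print(o['t'],o['ee_pos'],o['qvel'].round(3),o['ft_force'])
```

```text
17.475 [511.38694393 -56.37526662 190.17827288] [-0.001 -0.     0.     0.001  0.002  0.001] [-0.00591543  0.58719468  1.29601514]
```

View pics/w10.png

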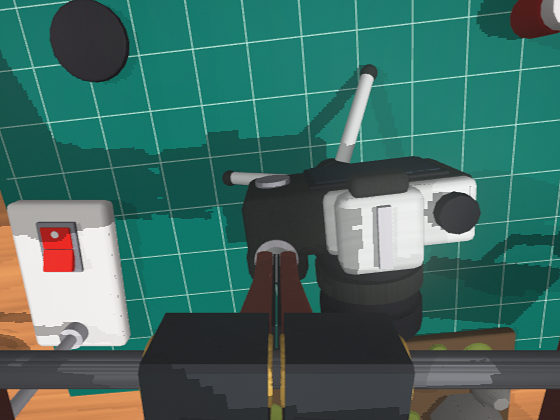

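Call:
servo_tool(
  moves="0 0 -0.002 0 0 0; 0 0 -0.004 0 0 0; 0 0 -0.005 0 0 0; 0 0 -0.006 0 0 0; 0 0 -0.006 0 0 0; 0 0 -0.006 0 0 0",
)

```text
t: 18.27
ee_pos: [511.4, -56.4, 184.2]
orientation: [-1.569, 0.084, -0.084]
ft_force: [-0.1, -0.3, -0.0]
width: 0.5
```

Call:
servo_tool(
  moves="0 0 -0.001 0 0 0; 0 0 -0.002 0 0 0; 0 0 -0.002 0 0 0; 0 0 -0.002 0 0 0",
)

```text
t: 18.77
ee_pos: [511.5, -56.4, 182.3]
orientation: [-1.569, 0.084, -0.084]
ft_force: [-0.4, -0.5, 2.8]
width: 0.4
```

Call:
servo_tool(
  moves="0 0 -0.001 0 0 0; 0 0 -0.001 0 0 0; 0 0 -0.001 0 0 0",
)

```text
t: 19.15
ee_pos: [511.4, -56.4, 181.2]
orientation: [-1.569, 0.084, -0.084]
ft_force: [-1.3, -0.3, 3.0]
width: 0.2
```

Call:
servo_tool(
  moves="0 0 -0.001 0 0 0; 0 0 -0.001 0 0 0; 0 0 -0.001 0 0 0",
)

```text
t: 19.52
ee_pos: [511.5, -56.4, 180.3]
orientation: [-1.569, 0.084, -0.084]
ft_force: [-0.0, 0.3, 3.8]
width: 0.5
```

Call:
servo_tool(
  moves="0 0 -0.0005 0 0 0; 0 0 -0.0005 0 0 0; 0 0 -0.0005 0 0 0",
)

```text
t: 19.9
ee_pos: [511.5, -56.4, 179.8]
orientation: [-1.569, 0.084, -0.084]
ft_force: [-0.5, -0.7, 5.6]
width: 0.4
```

Call:
servo_tool(
  moves="0 0 -0.0005 0 0 0; 0 0 -0.0005 0 0 0",
)

```text
t: 20.15
ee_pos: [511.5, -56.4, 179.3]
orientation: [-1.569, 0.084, -0.084]
ft_force: [-0.3, -0.5, 5.2]
width: 0.9
```

Call:
servo_tool(
  moves="0 0 0.003 0 0 0; 0 0 0.008 0 0 0; 0 0 0.03 0 0 0; 0 0 0.07 0 0 0; -0.008 0 0.11 0 0 0; -0.016 0 0.14 0 0 0; -0.016 0 0.14 0 0 0; -0.016 0 0.14 0 0 0",
)

```text
t: 21.15
ee_pos: [494.8, -56.3, 318.2]
orientation: [-1.569, 0.085, -0.083]
ft_force: [-0.2, 0.1, -0.3]
width: 0.6
```

Run:
```python
from h import *
w=grab('wrist','w11');o=w['obs'];print(o['t'],o['ee_pos'],o['ft_force'])
p=w['pixels'][185:240,250:315];cv2.imwrite('pics/c_w11.png',cv2.resize(p[:,:,::-1],None,fx=9,fy=9,interpolation=cv2.INTER_NEAREST))
t=grab('top','top2');grab('side','side2')
a=load('top1')['pixels'].astype(int);d=np.abs(a-t['pixels']).sum(2);cv2.imwrite('pics/diff.png',np.clip(d,0,255).astype(np.uint8))
g=p.min(2)>150
for c,s in blobs(g,20):
    c=c+[250,185];print(c,s,plane(w,*c,165).round(1),dpt(w,*c).round(1))
```

```text
21.15 [494.78895684 -56.26733092 318.21609044] [-0.24590333  0.05828887 -0.28298668]
[311.3 196.3] [ 57   0   8  26 162] [495.8 -27.4 165. ] [498.3 -26.8 156.2]
[278.3 214.5] [ 16  17  26  25 488] [508.6 -56.1 165. ] [508.8 -56.1 164.3]
```

View pics/w11.png

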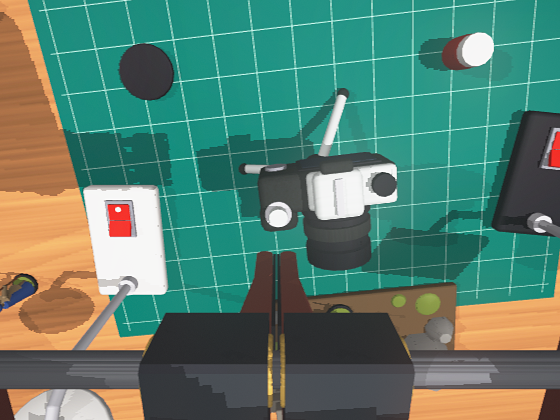

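View pics/side2.png

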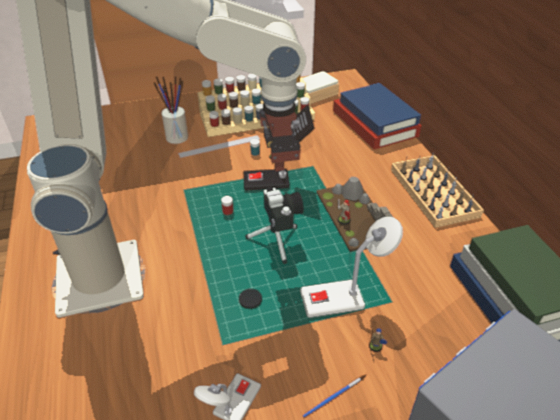

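View pics/c_w11.png

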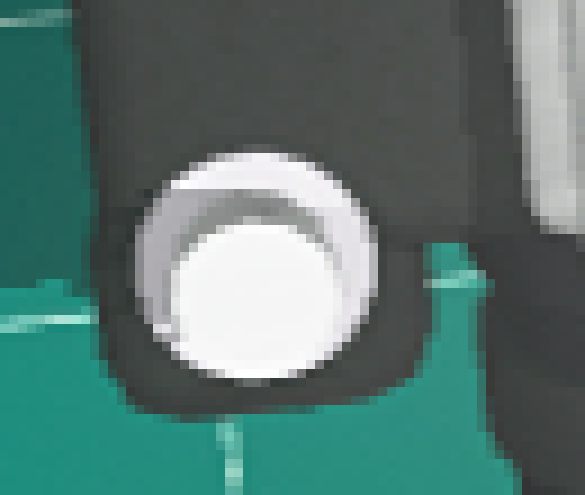

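```bash
python3 -c "
from h import *
print(ctrl.close_job())"
```

```text
the job is handed in; nothing more can be done
None
```

I switched on the black key light, then the white fill light, then pressed the shutter fully down and let it come back up. I handed the job in at about 21 s, with the arm clear of everything.

- **Rockers:** After each press, a close-up showed the dotted half level and the far half raised. Peak press force was about 6 N, a little past the 4.5 N where the switch starts to sink on its soft seat.
- **Shutter:** The press force rose from about 3 N to 3.8 N, then to 5.2–5.6 N over roughly 4.5 mm of travel. That means the button reached its stop. In the picture afterwards it is back up, at about 164 mm by the depth reading.
- **Nothing shifted:** The shutter came out in the same place within about 0.3 mm before and after, and the key lamp's pivot within about 0.6 mm. In the last wrist and side pictures the white lamp, lens cap, pots and figures that can be seen look unmoved. I judged these by eye.
- **Not checked:** I did not look closely at the black rocker again after leaving it. The arm hides the grey figure in the last side view, and I didn't look at the final top picture.
- **Disagreement:** The first side view placed the rockers and shutter about 8 mm away from the top view. The wrist camera agreed with the top view, so I used the wrist camera for the presses.

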